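Scan the belt drive and hold its tensioner back

TASK

Take the stick scanner out of its cup, point its nose squarely at the barcode label on the sloping face of the belt drive from about 8 cm away, keep it still there for two seconds, and stand it back in its cup, nose down. Then push the drive's sprung tensioner arm back with the gripper, away from the robot and well past its click, so that a belt could be slipped on. Finish while holding it back there (do not let go), and leave the bin, angle bracket and spare roller alone.

Things in the scene. Friction and masses are not known exactly. Their poses are not given: they have to be found in the camera images.
- scanner: stick barcode scanner, loose, 0.16 kg, 164 mm tall, nose down in the cup: black square head 40 x 40 mm, 50 mm high; above it a grey square handle 30 x 30 mm, sides in line with the head's. Origin: centre of the nose's underside; z runs up the stick; it reads along its own -z. Grip the handle across opposite sides, 110 to 145 mm above the origin. Turned up to 0.12 rad in the cup.
- cup: square open cup of dark steel, fixed to the bench, 64 x 64 mm outside, 54 x 54 mm inside, 65 mm high with a floor 5 mm thick. Origin: centre of its underside; z up, x and y along its sides. It stands to the left or to the right of the drive; the bin stands on the other side.
- label: white paper barcode label 40 mm (x) by 56 mm (y) with black bars, on the sloping face of the grey box on the front (robot side) of the drive, about 62 mm above the bench. Origin: its centre; z is its outward normal, which leans 20 degrees from vertical towards the drive's front, the robot's side; y points to the drive's left.
- drive: belt drive unit, fixed to the bench, without its belt: dark steel plate 200 mm (x -90 to 110) by 300 mm (y), 12 mm thick, with two pulleys (tops at 62 mm), the grey label box, the tensioner and its pawl guide (top about 78 mm). Origin: on its underside; z up; x points to its back, away from the robot, within 0.25 rad. Seen from above, the pivot is at x 20, y 55 mm in this frame.
- tensioner (a joint): arm angle about its upright pivot, rad: 0 = sprung rest, arm pointing to the drive's -y; grows as the free end swings to the drive's +x (counter-clockwise from above); stop at 0.75. A sprung pawl rides over a tooth from 0.29 to 0.51 (the click: takes 14 N at the tab) but does not hold the arm. The spring pushes the tab with 5 N at 0, 11 N at 0.55. Past 0.52 is past the click; hold at 0.62.
- tab (a point): top centre of the black push tab on the arm's free end, 110 mm from the pivot axis. The tab is an upright plate 36 mm along the arm, 8 mm thick, 66 to 120 mm above the bench; push its front (robot side) face at 85 to 115 mm height. Axes turn with the arm: y along it to the pivot, x the way it moves. 0.62 rad takes it 64 mm back and 20 mm to drive +y. Nothing round its path is above 80 mm.
- pivot (a point): point on the arm's upright pivot axis, 68 mm above the bench; axes as the drive's.
- bin: bystander: loose blue open bin 100 x 110 x 60 mm, empty. Origin: centre of its underside. Leave alone.
- bracket: bystander: loose steel angle bracket, foot 50 x 40 mm, upright leg 36 mm high, between the robot and the drive. Origin: centre of its underside. Leave alone.
- roller: bystander: loose spare black roller, 40 mm across, 30 mm high, standing between the robot and the drive. Origin: centre of its underside. Leave alone.
Mind the look-alikes: they are no part of the job. Of the things that look like the cup, take the one that is farthest from the robot's base at the start.

How it is judged:
By the outcome, as a careful person would: the job done as asked, in the order asked, and still so for the second after the job is handed in, while the arm keeps its last pose, push and grip.
It also fails if it takes over 61 s, if anything falls off the work surface, if the arm or the gripper's body presses on something with over 40 N, if the wrist force passes 120 N, or if a joint passes its speed limit or range.

ROBOT

A 7-joint arm with a two-finger parallel gripper is mounted at the origin on the work surface. World frame = base frame: x ahead of the robot, y to its left, z up, the work surface at z = 0. Lengths are in m, angles in degrees, forces in N, time in s.
With the tool pointing down it reaches from about 0.425 to 0.975 m from the base axis. Payload 16.7 kg.
Tool frame: the origin (TCP) lies midway between the tips of the shut fingers; the grasp point (between the pads) lies r.grip_point_offset behind it (r.grip_point_offset is the distance from the TCP to the grasp point, in m); z points along the fingers, y is the line along which they close (so a half turn about z gives the same grasp; the last joint's range is limited). The gripper opens to 85 mm and grips with 20 to 120 N. Pads are 22 mm wide; open, the fingers measure 114 mm over their backs; the gripper's body (76 mm by 85 mm) begins 54 mm behind the grasp point. The pads swing forward as they close: fully open they stand 13 mm farther back than shut.
Start: joints at [-79.04, 24.414, 4.234, 92.017, -1.954, 63.644, -3.845], TCP at [0.226, 0.636, 0.231] pointing down, gripper open.
Joint ranges: [-163.25, 163.25], [-28.42, 122.38], [-70.27, 78.77], [12.13, 141.07], [-58.53, 238.53], [9.26, 117.41], [-156.51, 156.51]. Speed limits (degrees/s): [108.29, 108.29, 136.94, 136.94, 172.46, 172.46, 172.46].

INTERFACE

Orientations are given as a 3x3 rotation matrix whose columns are the frame's x, y, z axes.
In Python, from rig import status, optics, ticket, r gives the robot as it stands.
- The arm moves only by the tool apply_moves, never from a script. Its argument "targets" is one flat list of numbers, 7 for each row, row after row: the shift along the tool's x, y, z in m, then the turn, a rotation vector about the tool's x, y, z in degrees, then the opening, from 0 (shut) to 1 (fully open). In form: [x, y, z, rx, ry, rz, hand, x, y, z, rx, ry, rz, hand, ...]. A call has exactly 8 rows; each row is the pose to reach, as a shift and turn from the pose commanded when the call began, along the tool's axes at that moment; what a row does not reach only later rows make up. A row lasts 1/10 s, in which the tool goes at most 50 mm and 8.59 degrees, less where a joint would pass 70% of its speed; a pose out of reach is approached as far as the arm can. A call with a gripper value outside its range is refused whole. The fingers move at their own pace and stop on an object; "newtons" is the grip in N (left out, the last holds). Time passes only in rows, so rows that repeat a pose let the fingers close, or fill a call up. It gives the time, the measured TCP pose, the force, the opening and the grip force at its end, in the units of the state.
- status.observe(): the state, without advancing time (a new reading comes with each control period).
- optics.get_image(name): name is "scene" or "top" or "wrist"; returns the picture (420x560x3 uint8, blue, green, red); there is no depth.
- optics.camera_model(name): a dict with "fx", "fy", "cx", "cy" (pixels), "D" ([k1, k2, p1, p2, k3] as OpenCV has them; the pictures are not rectified), "rvec" (rotation vector, rad) and "tvec" (3), from world to camera coordinates, as OpenCV has them. Camera axes: x right, y down, z forward; pixel columns grow to the right and rows downward; lengths in m; the calibration is good to about 2 mm. A picture is of the moment at which its call begins: read the wrist's pose just before it. camera_model takes no time and is no camera call; for the wrist camera it gives the pose at the moment of the call.
- ticket.close_job(): hands the job in; it is judged then, once.
Trained networks look in the newest picture that a camera, given by its name, has taken for a name from the list of things; names that differ only in an ending like _2 or _b are one class to them, and where a whole thing is asked for, a point or a joint stands for the part that bears it (a point fixed in the world has none). Each returns a list of dicts, best first, with "p" (0 to 1); they miss things now and then, are a little off and sometimes report something else, mostly with a low value. They report only what shows in the picture. A call takes as long as a camera call. They do not tell look-alikes from the thing itself.
- optics.find_in(camera, name): "at" ([x, y, z] in m, in the coordinates of the camera as it stood for that picture, good to about 4 mm: the middle of the surface that is visible of it).
- optics.masks_of(camera, name): "pixels" (420x560 bool, what is visible of it).
The state is a dict: "t": time; "joint_positions": joint angles; "joint_vel": joint speeds; "joint_torque": joint torques, N m; "ee_pos": TCP position; "eef_rot": TCP orientation; "wrist_force": force on the tool from outside, world axes, zero at the start; "moment": the same for the moment, N m; "gripper_width": opening from 0.0 (shut) to 1.0 (fully open); "grip_force": force on a finger pad.
Only numpy, scipy, OpenCV 4.12 (cv2) and the standard library are available. Lean on these libraries where they do the work, as an engineer would, in place of code of your own. Each camera call takes 0.05 s, during which the arm holds its last target. There are 200 camera calls.

## Working session

There is one attempt and no reset: what is moved stays moved. The work goes in short steps, Python scripts to look and compute and a tool call to move; the robot and the scene stay as the last step left them, time stands still between calls to the robot, and variables do not carry over. Pictures are saved under pics/ and viewed, at most 10 in all, crops included, and the job is handed in when it is done.

Besides the shell and the picture viewer there is one more tool, called after "Request:" as name(argument=value, ...) on one line, values as JSON. apply_moves: Moves the arm, as the interface text tells. Its arguments: {"type":"object","properties":{"targets":{"type":"array"},"newtons":{"type":"number"}},"required":["targets"]}

```bash
ls; mkdir -p pics; cat > h.py <<'E'
import numpy as np, cv2
from rig import status, optics, ticket, r
def cam(n):
    m=optics.camera_model(n); R=cv2.Rodrigues(np.array(m['rvec'],float))[0]
    K=np.array([[m['fx'],0,m['cx']],[0,m['fy'],m['cy']],[0,0,1]],float)
    return K,np.array(m['D'],float),R,np.array(m['tvec'],float).ravel()
def toworld(n,p,c=None):
    K,D,R,t=c or cam(n); return R.T@(np.array(p)-t)
def onplane(n,uv,z,c=None):
    K,D,R,t=c or cam(n)
    q=cv2.undistortPoints(np.array(uv,float).reshape(-1,1,2),K,D).reshape(-1,2)
    d=np.c_[q,np.ones(len(q))]@R; o=-R.T@t
    return o+d*((z-o[2])/d[:,2])[:,None]
def proj(n,P,c=None):
    K,D,R,t=c or cam(n)
    return cv2.projectPoints(np.array(P,float).reshape(-1,1,3),cv2.Rodrigues(R)[0],t,K,D)[0].reshape(-1,2)
def find(n,name,c=None):
    for d in optics.find_in(n,name)[:4]:
        print(n,name,round(d['p'],2),toworld(n,d['at'],c).round(3))
E
python3 - <<'E'
from h import *
np.set_printoptions(suppress=True,precision=4)
s=status.observe(); print(s['t'],s['ee_pos'],s['eef_rot'],s['wrist_force'],r.grip_point_offset)
for n in ('top','scene'):
    cv2.imwrite(f'pics/{n}0.png',optics.get_image(n))
    for k in ('scanner','cup','label','drive','tensioner','tab','pivot','bin','bracket','roller'): 
        find(n,k)
print(status.observe()['t'])
E
```

```text
pics
0.0 [0.2255 0.6358 0.2306] [[-0.9425  0.3343 -0.0003]
 [ 0.3343  0.9425 -0.0012]
 [-0.0001 -0.0013 -1.    ]] [ 0.5097  0.3425 -0.2412] 0.0187
top scanner 0.72 [0.51  0.282 0.126]
top scanner 0.45 [ 0.598 -0.031  0.013]
top cup 0.81 [0.509 0.271 0.051]
top cup 0.74 [0.424 0.187 0.012]
top cup 0.71 [0.403 0.338 0.027]
top label 0.85 [0.534 0.028 0.062]
top drive 0.8 [ 0.597 -0.024  0.01 ]
top tensioner 0.65 [ 0.609 -0.015  0.069]
top tab 0.57 [ 0.608 -0.02   0.067]
top tab 0.46 [ 0.469 -0.338  0.005]
top pivot 0.82 [ 0.597 -0.031  0.013]
top bin 0.92 [ 0.469 -0.339  0.007]
top bin 0.43 [0.402 0.066 0.008]
top bracket 0.68 [0.398 0.066 0.01 ]
top roller 0.76 [ 0.406 -0.114  0.029]
scene scanner 0.85 [0.529 0.281 0.123]
scene cup 0.75 [0.407 0.322 0.044]
scene cup 0.73 [0.535 0.265 0.04 ]
scene cup 0.6 [0.433 0.179 0.039]
scene label 0.63 [0.538 0.031 0.063]
scene drive 0.81 [ 0.624 -0.043  0.013]
scene tensioner 0.79 [ 0.62  -0.045  0.066]
scene tab 0.68 [ 0.617 -0.047  0.07 ]
scene pivot 0.94 [ 0.619 -0.039  0.014]
scene bin 0.73 [ 0.623 -0.041  0.012]
scene bin 0.72 [ 0.462 -0.334  0.019]
scene bracket 0.54 [0.423 0.065 0.009]
scene roller 0.75 [ 0.41  -0.122  0.028]
scene roller 0.42 [ 0.622 -0.046  0.014]
scene roller 0.23 [ 0.46  -0.331  0.02 ]
1.1
```

View pics/top0.png

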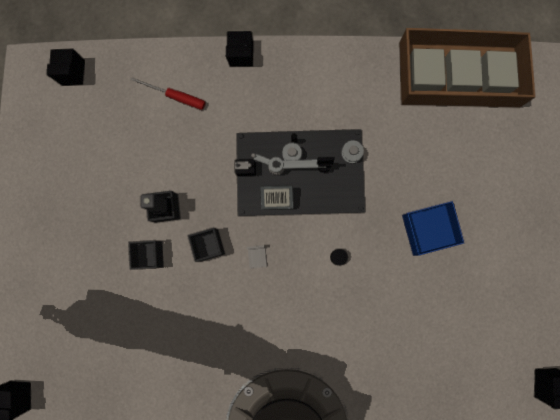

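View pics/scene0.png

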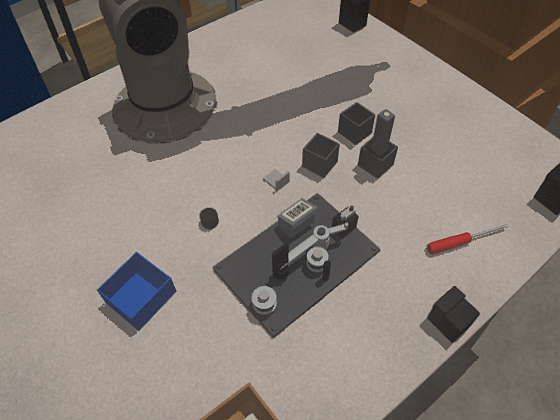

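The top view shows the scanner in its cup at about (160,205), with two decoy cups nearer the robot at (146,254) and (207,244). The drive plate's corners are about (237,133) to (365,214), the label is at (277,198) and the tab at (325,163). In the scene view the scanner is at (382,145). It stands in the cup farthest from the base, so that is the right one.

```bash
python3 - <<'E'
from h import *
np.set_printoptions(suppress=True,precision=4)
I=optics.get_image('top'); c=cam('top')
crop=cv2.resize(I[120:225,135:370],None,fx=3.4,fy=3.4,interpolation=cv2.INTER_CUBIC)
crop=np.clip(crop.astype(float)*1.7,0,255).astype(np.uint8)
cv2.imwrite('pics/topc.png',crop)
def rect(n,k,z):
    for d in optics.masks_of('top',k)[:3]:
        m=d['pixels'].astype(np.uint8); ys,xs=np.nonzero(m)
        b=cv2.boxPoints(cv2.minAreaRect(np.c_[xs,ys].astype(np.float32)))
        W=onplane('top',b,z,c)
        print(k,round(d['p'],2),m.sum(),b.round(1).tolist(),'\n',W[:,:2],W.mean(0), [np.linalg.norm(W[i]-W[i-1]).round(3) for i in range(2)])
rect('top','drive',.012); rect('top','label',.062); rect('top','scanner',.169); rect('top','cup',.065);rect('top','tab',.12)
E
```

```text
drive 0.87 10707 [[233.1999969482422, 131.89999389648438], [362.5, 128.39999389648438], [364.79998779296875, 212.89999389648438], [235.39999389648438, 216.39999389648438]] 
 [[ 0.6976  0.1335]
 [ 0.707  -0.1752]
 [ 0.505  -0.1785]
 [ 0.4951  0.1246]] [ 0.6012 -0.0239  0.012 ] [np.float64(0.203), np.float64(0.309)]
drive 0.19 839 [[250.10000610351562, 170.8000030517578], [251.10000610351562, 152.89999389648438], [333.20001220703125, 157.10000610351562], [332.29998779296875, 175.0]] 
 [[ 0.6034  0.0914]
 [ 0.6465  0.0898]
 [ 0.6371 -0.105 ]
 [ 0.5942 -0.1026]] [ 0.6203 -0.0066  0.012 ] [np.float64(0.194), np.float64(0.043)]
label 0.9 432 [[264.0, 189.0], [289.0, 189.0], [289.0, 206.0], [264.0, 206.0]] 
 [[ 0.5537  0.0552]
 [ 0.554  -0.0012]
 [ 0.5154 -0.0014]
 [ 0.5152  0.0548]] [0.5346 0.0268 0.062 ] [np.float64(0.039), np.float64(0.056)]
scanner 0.78 552 [[138.60000610351562, 212.6999969482422], [141.5, 192.5], [173.39999389648438, 197.10000610351562], [170.5, 217.1999969482422]] 
 [[0.4896 0.31  ]
 [0.5319 0.3053]
 [0.5225 0.237 ]
 [0.4806 0.2419]] [0.5061 0.2735 0.169 ] [np.float64
[... 373 characters left out ...]
0, 269.0]] 
 [[0.4356 0.3621]
 [0.4365 0.2851]
 [0.3711 0.2836]
 [0.3697 0.3604]] [0.4032 0.3228 0.065 ] [np.float64(0.066), np.float64(0.077)]
cup 0.61 887 [[186.6999969482422, 234.0], [217.0, 225.60000610351562], [224.6999969482422, 253.6999969482422], [194.5, 262.1000061035156]] 
 [[0.4505 0.2287]
 [0.47   0.1601]
 [0.4073 0.1415]
 [0.3877 0.2097]] [0.4289 0.185  0.065 ] [np.float64(0.066), np.float64(0.071)]
tab 0.6 724 [[252.60000610351562, 170.5], [253.0, 154.89999389648438], [333.1000061035156, 157.0], [332.70001220703125, 172.60000610351562]] 
 [[ 0.5864  0.077 ]
 [ 0.6205  0.0765]
 [ 0.6164 -0.0966]
 [ 0.5825 -0.0956]] [ 0.6015 -0.0097  0.12  ] [np.float64(0.173), np.float64(0.034)]
```

View pics/topc.png

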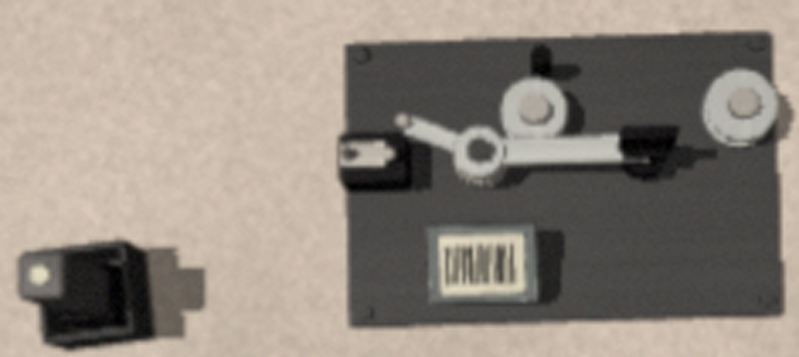

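The brightened crop shows these points: plate corners (347,43), (769,32), (783,313), (350,325); handle top (18,253)-(64,300); cup rim right corners (128,242) and (134,336), near-left (45,346); label centre (482,266); pivot ring (479,150); tab top about (622,127)-(678,127).

```bash
python3 - <<'E'
from h import *
np.set_printoptions(suppress=True,precision=4)
c=cam('top')
f=lambda a,z: onplane('top',np.array(a,float)/3.4+[135,120],z,c)
P=f([(347,43),(769,32),(783,313),(350,325)],.012)
print('plate',P, [np.linalg.norm(P[i]-P[i-1]) for i in range(4)])
# fit drive: local corners
L=np.array([(110,150),(110,-150),(-90,-150),(-90,150)])/1000.
A=L-L.mean(0);B=P[:,:2]-P[:,:2].mean(0)
th=np.arctan2((A[:,0]*B[:,1]-A[:,1]*B[:,0]).sum(),(A*B).sum()); R=np.array([[np.cos(th),-np.sin(th)],[np.sin(th),np.cos(th)]])
o=P[:,:2].mean(0)-R@L.mean(0); print('drive',th,o,(L@R.T+o-P[:,:2])*1000)
print('pivot pred',R@[.02,.055]+o,'meas',f([(479,150)],.068))
print('tab pred',R@[.02,-.055]+o,'meas',f([(650,131)],.12))
H=f([(18,255),(62,253),(64,298),(20,300)],.169);print('handle',H,H.mean(0))
print('cup rim',f([(128,242),(134,336),(45,346)],.065))
print('label',f([(482,266)],.062),'corners',f([(437,233),(528,233),(528,297),(438,297)],.062))
E
```

```text
plate [[ 0.6958  0.1241  0.012 ]
 [ 0.7045 -0.172   0.012 ]
 [ 0.507  -0.1797  0.012 ]
 [ 0.4971  0.1187  0.012 ]] [np.float64(0.19883676496004715), np.float64(0.2962490434770804), np.float64(0.19772051698192283), np.float64(0.2985593965610746)]
drive 0.031834819584957486 [ 0.5911 -0.0275] [[ 0.4477  1.7729]
 [ 1.2838 -1.9542]
 [-1.0437 -0.6358]
 [-0.6878  0.8171]]
pivot pred [0.6093 0.0281] meas [[0.6097 0.0286 0.068 ]]
tab pred [ 0.6128 -0.0819] meas [[ 0.6131 -0.0816  0.12  ]]
handle [[0.5266 0.3077 0.169 ]
 [0.5279 0.28   0.169 ]
 [0.5003 0.2779 0.169 ]
 [0.4989 0.3055 0.169 ]] [0.5134 0.2927 0.169 ]
cup rim [[0.5477 0.2634 0.065 ]
 [0.4847 0.2576 0.065 ]
 [0.4775 0.3182 0.065 ]]
label [[0.5329 0.0262 0.062 ]] corners [[ 0.5548  0.0563  0.062 ]
 [ 0.555  -0.0041  0.062 ]
 [ 0.5124 -0.0044  0.062 ]
 [ 0.5121  0.0552  0.062 ]]
```

Everything agrees to about 2 mm: the drive fit predicts the pivot and tab, and the handle and cup centres coincide. Next I move above the scanner.

```bash
cat >> h.py <<'E'
from scipy.spatial.transform import Rotation as Rot
def go(p,Rt):
    s=status.observe(); R0=np.array(s['eef_rot']); 
    print('t',s['t'],'shift',(R0.T@(np.array(p)-s['ee_pos'])).round(4),'turn',(Rot.from_matrix(R0.T@Rt).as_rotvec()*57.29578).round(2))
def down(yaw): # tool x at -world x (yaw=0), y along world y
    return Rot.from_euler('z',yaw).as_matrix()@np.diag([-1.,1,-1])
E
python3 - <<'E'
from h import *
go([.513,.293,.25],down(.055))
E
```

```text
t 1.4 shift [-0.3856 -0.2274 -0.0187] turn [ -0.    -0.   -22.68]
```

Request:
apply_moves(targets=[-0.048,-0.028,-0.018,0,0,-6,1,-0.096,-0.056,-0.018,0,0,-12,1,-0.144,-0.084,-0.018,0,0,-18,1,-0.192,-0.112,-0.018,0,0,-22.7,1,-0.24,-0.14,-0.018,0,0,-22.7,1,-0.288,-0.168,-0.018,0,0,-22.7,1,-0.336,-0.197,-0.018,0,0,-22.7,1,-0.386,-0.227,-0.018,0,0,-22.7,1], newtons=40)

```text
t: 2.2
ee_pos: [0.4825, 0.3302, 0.2496]
eef_rot: [[-0.998, -0.055, 0.0], [-0.055, 0.998, 0.0], [-0.0, 0.0, -1.0]]
wrist_force: [1.0, 0.9, 0.3]
gripper_width: 1.002
grip_force: 0.0
```

```bash
python3 - <<'E'
from h import *
go([.513,.293,.25],down(.055))
s=status.observe(); print(s['ee_pos'],s['joint_vel'])
cv2.imwrite('pics/w1.png',optics.get_image('wrist')); c=cam('wrist')
find('wrist','scanner',c);find('wrist','cup',c)
go([.513,.293,.25],down(.055))
E
```

```text
t 2.2 shift [-0.0283 -0.0388 -0.0004] turn [0.02 0.02 0.02]
[0.48254475 0.33018532 0.24961089] [37.26082263  2.87815853 14.76732435 -2.80030781 -4.60816493  0.43745347
 53.42245372]
wrist scanner 0.89 [0.507 0.29  0.155]
wrist cup 0.89 [0.407 0.325 0.007]
wrist cup 0.82 [0.499 0.293 0.054]
wrist cup 0.71 [0.43  0.171 0.04 ]
t 2.35 shift [-0.0274 -0.037  -0.0004] turn [-0.03  0.05 -0.32]
```

View pics/w1.png

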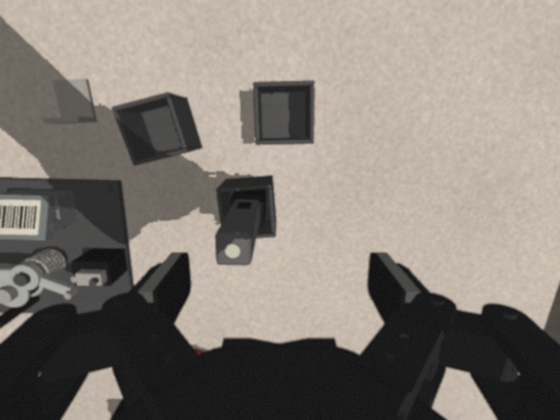

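The wrist view shows the handle top at about (235,250) and the cup rim from (217,187) and (272,176) to (276,235), lined up with the gripper. I now close the rest of the gap.

Request:
apply_moves(targets=[-0.01,-0.013,0,0,0,0,1,-0.02,-0.026,0,0,0,0,1,-0.027,-0.037,0,0,0,0,1,-0.027,-0.037,0,0,0,0,1,-0.027,-0.037,0,0,0,0,1,-0.027,-0.037,0,0,0,0,1,-0.027,-0.037,0,0,0,0,1,-0.027,-0.037,0,0,0,0,1])

```text
t: 3.15
ee_pos: [0.5102, 0.297, 0.2493]
eef_rot: [[-0.998, -0.056, -0.0], [-0.056, 0.998, 0.0], [0.0, 0.0, -1.0]]
wrist_force: [-0.8, 0.7, 0.4]
gripper_width: 1.001
grip_force: 0.0
```

```bash
python3 - <<'E'
from h import *
np.set_printoptions(suppress=True,precision=4)
s=status.observe(); print(s['ee_pos'],s['joint_positions'])
I=optics.get_image('wrist'); c=cam('wrist')
J=np.clip(I.astype(float)*2.2,0,255).astype(np.uint8)
# predicted overlay
P=np.array([[.015,.015],[.015,-.015],[-.015,-.015],[-.015,.015]])
def poly(ctr,yaw,z,h):
    R=Rot.from_euler('z',yaw).as_matrix()[:2,:2]; q=np.c_[(P/.015*h)@R.T+ctr,np.full(4,z)]
    return proj('wrist',q,c)
for q,col in ((poly([.5134,.2927],.055,.169,.015),(0,0,255)),(poly([.5126,.2908],.1,.065,.032),(0,255,0))):
    cv2.polylines(J,[np.round(q).astype(int)],True,col,1); print(q.round(0).tolist())
q=poly([.5134,.2927],.055,.169,.015).mean(0).astype(int)
x0=max(0,min(560-200,q[0]-100)); y0=max(0,min(420-150,q[1]-90)); print(x0,y0)
cv2.imwrite('pics/w2.png',cv2.resize(J[y0:y0+150,x0:x0+200],None,fx=4,fy=4,interpolation=cv2.INTER_CUBIC))
E
```

```text
[0.5102 0.297  0.2493] [-44.9244  15.6531  10.3298 102.5015  -3.1452  62.1252  59.7172]
[[292.0, 236.0], [255.0, 236.0], [254.0, 200.0], [292.0, 200.0]]
[[302.0, 216.0], [247.0, 218.0], [243.0, 163.0], [301.0, 160.0]]
173 128
```

View pics/w2.png

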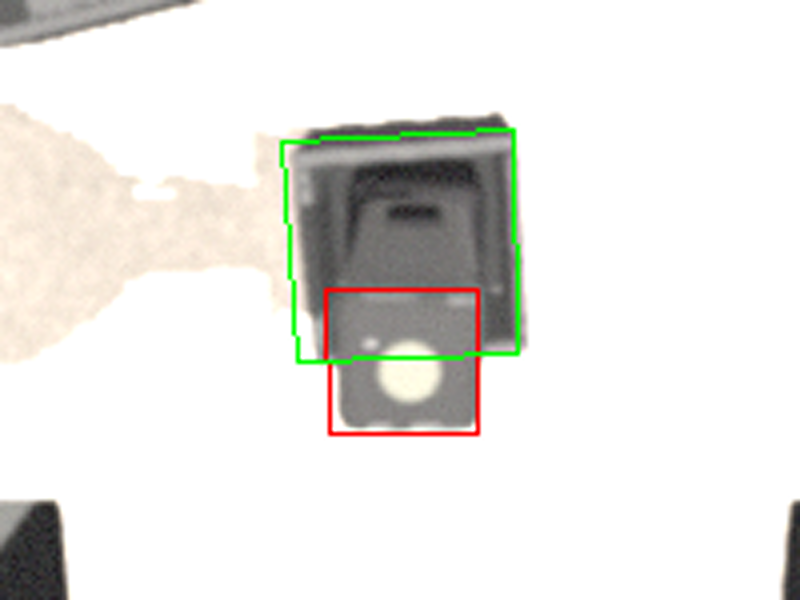

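The overlay (red for the handle, green for the cup) fits to about 2 mm. Next I descend.

Request:
apply_moves(targets=[-0.003,-0.004,0.01,0,0,0,1,-0.003,-0.004,0.03,0,0,0,1,-0.003,-0.004,0.06,0,0,0,1,-0.003,-0.004,0.09,0,0,0,1,-0.003,-0.004,0.115,0,0,0,1,-0.003,-0.004,0.128,0,0,0,1,-0.003,-0.004,0.134,0,0,0,1,-0.003,-0.004,0.134,0,0,0,1])

```text
t: 4.0
ee_pos: [0.5137, 0.2924, 0.115]
eef_rot: [[-0.998, -0.055, -0.0], [-0.055, 0.998, -0.0], [0.0, -0.0, -1.0]]
wrist_force: [-0.1, 0.0, 0.3]
gripper_width: 0.999
grip_force: 0.0
```

Request:
apply_moves(targets=[0,0,0,0,0,0,0.6,0,0,0,0,0,0,0.4,0,0,0,0,0,0,0.2,0,0,0,0,0,0,0,0,0,0,0,0,0,0,0,0,0,0,0,0,0,0,0,0,0,0,0,0,0,0,0,0,0,0,0], newtons=50)

```text
t: 4.8
ee_pos: [0.5141, 0.2931, 0.116]
eef_rot: [[-0.998, -0.055, 0.001], [-0.055, 0.998, 0.001], [-0.001, 0.001, -1.0]]
wrist_force: [-0.3, 0.1, 5.5]
gripper_width: 0.348
grip_force: 49.3
```

Gripped: the opening is 29.6 mm, which matches the 30 mm handle. The nose is 0.111 m beyond the TCP. I lift it straight up.

Request:
apply_moves(targets=[0,0,-0.008,0,0,0,0,0,0,-0.024,0,0,0,0,0,0,-0.045,0,0,0,0,0,0,-0.07,0,0,0,0,0,0,-0.095,0,0,0,0,0,0,-0.12,0,0,0,0,0,0,-0.14,0,0,0,0,0,0,-0.15,0,0,0,0])

```text
t: 5.6
ee_pos: [0.5141, 0.2927, 0.2675]
eef_rot: [[-0.998, -0.055, 0.002], [-0.055, 0.998, 0.001], [-0.002, 0.001, -1.0]]
wrist_force: [-0.6, 1.0, -1.4]
gripper_width: 0.347
grip_force: 49.2
```

```bash
python3 - <<'E'
from h import *
s=status.observe(); print(s['ee_pos'],s['wrist_force'],s['gripper_width'])
n=np.array([-np.sin(.349)*np.cos(.032),-np.sin(.349)*np.sin(.032),np.cos(.349)])
y=np.array([-np.sin(.032),np.cos(.032),0]); R=np.c_[np.cross(y,-n),y,-n]
go(np.array([.534,.027,.062])+.191*n,R)
E
```

```text
[0.51409227 0.29272227 0.2674557 ] [-0.63130195  0.95655501 -1.40165998] 0.3469226177349698
t 5.6 shift [ 0.0601 -0.2649  0.0256] turn [  0.3 -19.9   1.3]
```

Request:
apply_moves(targets=[0.004,-0.018,0,0,-2,0,0,0.012,-0.051,0,0,-5,0,0,0.02,-0.088,0,0,-8,0,0,0.029,-0.126,0,0,-11,0.5,0,0.038,-0.164,0,0,-14,1,0,0.047,-0.202,0.005,0,-17,1.2,0,0.055,-0.236,0.01,0.2,-19,1.3,0,0.06,-0.258,0.018,0.3,-19.9,1.3,0])

```text
t: 6.4
ee_pos: [0.4667, 0.0294, 0.2469]
eef_rot: [[-0.94, -0.031, 0.341], [-0.029, 1.0, 0.01], [-0.341, -0.001, -0.94]]
wrist_force: [0.4, 0.1, -1.6]
gripper_width: 0.343
grip_force: 49.3
```

```bash
cat > scan.py <<'E'
from h import *
s=status.observe(); print(s['ee_pos'],s['wrist_force'],s['gripper_width'])
n=np.array([-np.sin(.349)*np.cos(.032),-np.sin(.349)*np.sin(.032),np.cos(.349)])
y=np.array([-np.sin(.032),np.cos(.032),0]); R=np.c_[np.cross(y,-n),y,-n]
go(np.array([.534,.027,.062])+.191*n,R)
E
python3 scan.py
```

```text
[0.46665323 0.02935007 0.24688968] [ 0.4181764   0.09987554 -1.56655991] 0.3426834019578641
t 6.4 shift [ 0.     -0.0045  0.0057] turn [-0.07 -0.04 -0.05]
```

Request:
apply_moves(targets=[0,-0.003,0.003,0,0,0,0,0,-0.004,0.006,0,0,0,0,0,-0.004,0.006,0,0,0,0,0,-0.004,0.006,0,0,0,0,0,-0.004,0.006,0,0,0,0,0,-0.004,0.006,0,0,0,0,0,-0.004,0.006,0,0,0,0,0,-0.004,0.006,0,0,0,0])

```text
t: 7.2
ee_pos: [0.4703, 0.0279, 0.2417]
eef_rot: [[-0.94, -0.032, 0.34], [-0.031, 0.999, 0.01], [-0.34, -0.001, -0.94]]
wrist_force: [0.4, 0.6, -0.8]
gripper_width: 0.344
grip_force: 49.4
```

```bash
python3 scan.py; python3 - <<'E'
from h import *
s=status.observe();R=np.array(s['eef_rot']);p=np.array(s['ee_pos'])
I=optics.get_image('wrist');c=cam('wrist');find('wrist','label',c);find('wrist','scanner',c)
S=optics.get_image('scene')
L=np.array([.534,.027,.062])
ax=np.array([p+R[:,2]*d for d in (-.05,.111,.191)])
def boxpts(h,d):  # square cross-section at distance d beyond TCP
    return np.array([p+R@np.array([a,b,d]) for a,b in ((h,h),(h,-h),(-h,-h),(-h,h))])
out=[]
for n,im,cc in (('wrist',I,c),('scene',S,None)):
    J=np.clip(im.astype(float)*1.8,0,255).astype(np.uint8)
    for h,d in ((.02,.111),(.02,.061),(.015,.061)):
        cv2.polylines(J,[np.round(proj(n,boxpts(h,d),cc)).astype(int)],True,(0,255,0),1)
    q=proj(n,ax,cc); cv2.line(J,tuple(q[1].astype(int).tolist()),tuple(q[2].astype(int).tolist()),(0,0,255),1)
    u=q[1].astype(int); x0=int(np.clip(u[0]-70,0,420));y0=int(np.clip(u[1]-100,0,220))
    out.append(cv2.resize(J[y0:y0+200,x0:x0+133],(399,600),interpolation=cv2.INTER_CUBIC))
cv2.imwrite('pics/scan.png',np.hstack(out))
E
```

```text
[0.47029156 0.0278813  0.24172018] [ 0.39819771  0.61307176 -0.83234645] 0.34413709718090874
t 7.2 shift [ 0.0016 -0.0029 -0.0003] turn [-0.06 -0.09  0.05]
wrist label 0.74 [0.525 0.026 0.059]
wrist scanner 0.82 [0.45  0.027 0.28 ]
wrist scanner 0.44 [0.526 0.027 0.058]
```

View pics/scan.png

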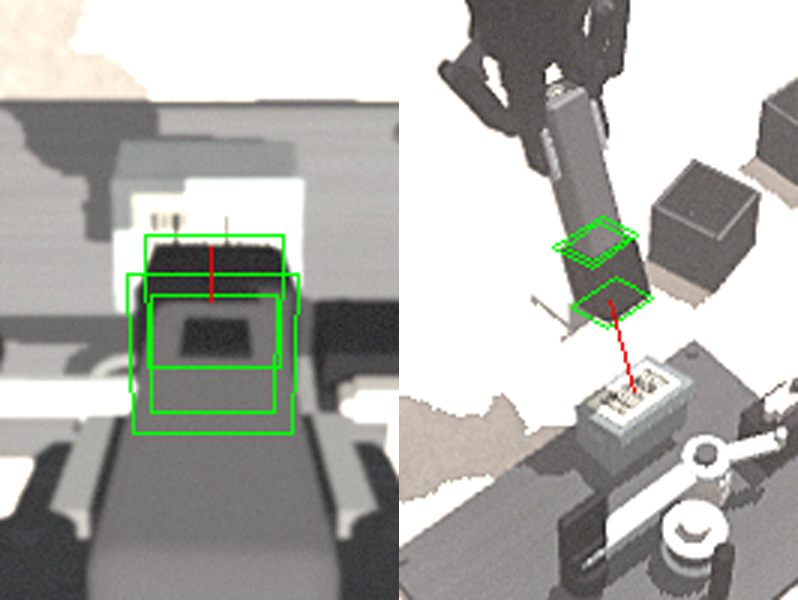

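Left panel: the scanner is over the label and lines up with the predicted head outline to about 2 mm. Right panel: the aim line runs from the nose at (613,305) to the label centre at (634,393), square to the face. I make a 2 mm correction and hold.

Request:
apply_moves(targets=[0.001,-0.002,0,0,0,0,0,0.001,-0.002,0,0,0,0,0,0.001,-0.002,0,0,0,0,0,0.001,-0.002,0,0,0,0,0,0.001,-0.002,0,0,0,0,0,0.001,-0.002,0,0,0,0,0,0.001,-0.002,0,0,0,0,0,0.001,-0.002,0,0,0,0,0])

```text
t: 8.2
ee_pos: [0.4694, 0.0258, 0.2413]
eef_rot: [[-0.94, -0.032, 0.34], [-0.031, 0.999, 0.01], [-0.34, -0.001, -0.94]]
wrist_force: [0.7, -0.7, -1.4]
gripper_width: 0.342
grip_force: 49.4
```

Request:
apply_moves(targets=[0,0,0,0,0,0,0,0,0,0,0,0,0,0,0,0,0,0,0,0,0,0,0,0,0,0,0,0,0,0,0,0,0,0,0,0,0,0,0,0,0,0,0,0,0,0,0,0,0,0,0,0,0,0,0,0])

```text
t: 9.0
ee_pos: [0.4694, 0.0258, 0.2414]
eef_rot: [[-0.94, -0.032, 0.34], [-0.031, 0.999, 0.01], [-0.34, -0.001, -0.94]]
wrist_force: [0.6, -0.3, -1.6]
gripper_width: 0.34
grip_force: 49.4
```

Request:
apply_moves(targets=[0,0,0,0,0,0,0,0,0,0,0,0,0,0,0,0,0,0,0,0,0,0,0,0,0,0,0,0,0,0,0,0,0,0,0,0,0,0,0,0,0,0,0,0,0,0,0,0,0,0,0,0,0,0,0,0])

```text
t: 9.8
ee_pos: [0.4693, 0.0257, 0.2413]
eef_rot: [[-0.94, -0.032, 0.34], [-0.031, 0.999, 0.01], [-0.34, -0.001, -0.94]]
wrist_force: [-0.0, -0.4, -1.4]
gripper_width: 0.347
grip_force: 49.4
```

Request:
apply_moves(targets=[0,0,0,0,0,0,0,0,0,0,0,0,0,0,0,0,0,0,0,0,0,0,0,0,0,0,0,0,0,0,0,0,0,0,0,0,0,0,0,0,0,0,0,0,0,0,0,0,0,0,0,0,0,0,0,0])

```text
t: 10.6
ee_pos: [0.4694, 0.0257, 0.2413]
eef_rot: [[-0.94, -0.032, 0.34], [-0.031, 0.999, 0.01], [-0.34, -0.001, -0.94]]
wrist_force: [-1.1, -0.2, -0.6]
gripper_width: 0.349
grip_force: 49.4
```

Request:
apply_moves(targets=[0,0,0,0,0,0,0,0,0,0,0,0,0,0,0,0,0,0,0,0,0,0,0,0,0,0,0,0,0,0,0,0,0,0,0,0,0,0,0,0,0,0,0,0,0,0,0,0,0,0,0,0,0,0,0,0])

```text
t: 11.4
ee_pos: [0.4694, 0.0257, 0.2413]
eef_rot: [[-0.94, -0.032, 0.34], [-0.031, 0.999, 0.01], [-0.34, -0.001, -0.94]]
wrist_force: [0.0, 0.0, -1.1]
gripper_width: 0.341
grip_force: 49.4
```

```bash
python3 scan.py; python3 - <<'E'
from h import *
go([.514,.2928,.268],down(.06))
E
```

```text
[0.46936631 0.0257414  0.24133608] [ 0.03717537  0.04471479 -1.06215719] 0.34145434442716954
t 11.4 shift [ 0.0006 -0.0008 -0.0004] turn [-0.06 -0.1   0.03]
t 11.4 shift [-0.0592  0.2655 -0.0073] turn [-0.35 19.9  -1.57]
```

It held still for 3.2 s, within 1 mm of target. I now take it back above the cup.

Request:
apply_moves(targets=[-0.004,0.018,-0.004,0,2,0,0,-0.012,0.051,-0.008,0,5,0,0,-0.02,0.088,-0.008,0,8,0,0,-0.029,0.126,-0.008,0,11,-0.5,0,-0.038,0.164,-0.007,0,14,-1,0,-0.047,0.202,-0.007,0,17,-1.3,0,-0.054,0.238,-0.007,-0.2,19,-1.5,0,-0.059,0.2655,-0.007,-0.35,19.9,-1.57,0])

```text
t: 12.2
ee_pos: [0.5143, 0.2954, 0.2672]
eef_rot: [[-0.998, -0.061, -0.002], [-0.061, 0.998, -0.0], [0.002, -0.0, -1.0]]
wrist_force: [0.4, -0.0, -1.1]
gripper_width: 0.346
grip_force: 49.4
```

Request:
apply_moves(targets=[0,0,0,0,0,0,0,0,0,0,0,0,0,0,0,0,0,0,0,0,0,0,0,0,0,0,0,0,0,0,0,0,0,0,0,0,0,0,0,0,0,0,0,0,0,0,0,0,0,0,0,0,0,0,0,0])

```text
t: 13.0
ee_pos: [0.5139, 0.2928, 0.2678]
eef_rot: [[-0.998, -0.06, 0.0], [-0.06, 0.998, 0.0], [-0.0, 0.0, -1.0]]
wrist_force: [-0.0, 0.1, -1.4]
gripper_width: 0.343
grip_force: 49.4
```

```bash
python3 - <<'E'
from h import *
go([.514,.2928,.116],down(.06))
s=status.observe();R=np.array(s['eef_rot']);p=np.array(s['ee_pos']); print(p,R[:,2])
out=[]
for n in ('wrist','scene'):
    im=optics.get_image(n); cc=cam(n)
    J=np.clip(im.astype(float)*2,0,255).astype(np.uint8)
    h=.032;Y=Rot.from_euler('z',.09).as_matrix()
    for z in (.065,):
        q=[Y@[a,b,z]+[.513,.292,0] for a,b in ((h,h),(h,-h),(-h,-h),(-h,h))]
        cv2.polylines(J,[np.round(proj(n,q,cc)).astype(int)],True,(255,0,0),1)
    h=.02
    for d in (.111,.061):
        q=[p+R@np.array([a,b,d]) for a,b in ((h,h),(h,-h),(-h,-h),(-h,h))]
        cv2.polylines(J,[np.round(proj(n,q,cc)).astype(int)],True,(0,255,0),1)
    u=proj(n,[p+R@np.array([0,0,.13])],cc)[0].astype(int); x0=int(np.clip(u[0]-66,0,420));y0=int(np.clip(u[1]-110,0,220))
    out.append(cv2.resize(J[y0:y0+200,x0:x0+133],(399,600),interpolation=cv2.INTER_CUBIC))
cv2.imwrite('pics/back.png',np.hstack(out))
E
```

```text
t 13.0 shift [-1.000e-04 -0.000e+00  1.518e-01] turn [0.01 0.   0.  ]
[0.51386115 0.29278471 0.2677537 ] [ 2.38074563e-05  1.26931715e-04 -9.99999992e-01]
```

View pics/back.png

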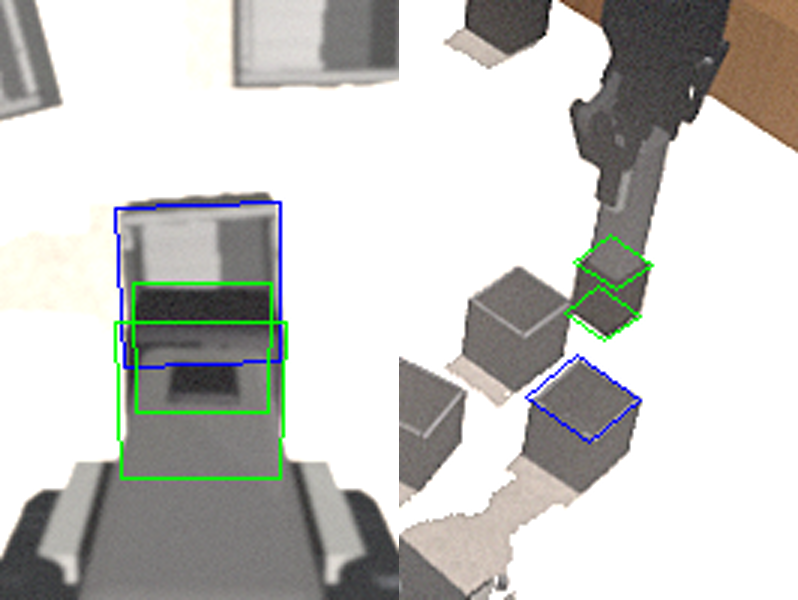

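The blue outline sits on the cup rim and the green outlines fit the scanner head in both views, so the insertion is clear. I lower it gently.

Request:
apply_moves(targets=[0,0,0.01,0,0,0,0,0,0,0.03,0,0,0,0,0,0,0.055,0,0,0,0,0,0,0.08,0,0,0,0,0,0,0.105,0,0,0,0,0,0,0.128,0,0,0,0,0,0,0.142,0,0,0,0,0,0,0.148,0,0,0,0])

```text
t: 13.9
ee_pos: [0.5133, 0.2925, 0.118]
eef_rot: [[-0.998, -0.06, -0.002], [-0.06, 0.998, -0.001], [0.002, -0.001, -1.0]]
wrist_force: [0.3, -1.0, -1.4]
gripper_width: 0.346
grip_force: 49.5
```

Request:
apply_moves(targets=[0,0,0.001,0,0,0,0,0,0,0.001,0,0,0,0,0,0,0.002,0,0,0,0,0,0,0.002,0,0,0,0,0,0,0.003,0,0,0,0,0,0,0.003,0,0,0,0,0,0,0.003,0,0,0,0,0,0,0.003,0,0,0,0])

```text
t: 14.7
ee_pos: [0.5139, 0.2929, 0.1167]
eef_rot: [[-0.998, -0.06, -0.0], [-0.06, 0.998, 0.0], [0.0, 0.0, -1.0]]
wrist_force: [1.0, 0.1, -1.2]
gripper_width: 0.347
grip_force: 49.5
```

Request:
apply_moves(targets=[0,0,0.0005,0,0,0,0,0,0,0.001,0,0,0,0,0,0,0.0015,0,0,0,0,0,0,0.0015,0,0,0,0,0,0,0.0015,0,0,0,0,0,0,0.0015,0,0,0,0,0,0,0.0015,0,0,0,0,0,0,0.0015,0,0,0,0])

```text
t: 15.5
ee_pos: [0.5142, 0.2931, 0.1159]
eef_rot: [[-0.998, -0.06, 0.001], [-0.06, 0.998, 0.001], [-0.001, 0.001, -1.0]]
wrist_force: [-1.4, -1.2, 10.6]
gripper_width: 0.342
grip_force: 50.9
```

Request:
apply_moves(targets=[0,0,0,0,0,0,0.4,0,0,0,0,0,0,0.45,0,0,0,0,0,0,0.55,0,0,0,0,0,0,0.7,0,0,0,0,0,0,0.85,0,0,0,0,0,0,1,0,0,0,0,0,0,1,0,0,0,0,0,0,1])

```text
t: 16.3
ee_pos: [0.5139, 0.2928, 0.1151]
eef_rot: [[-0.998, -0.06, -0.0], [-0.06, 0.998, -0.0], [0.0, -0.0, -1.0]]
wrist_force: [0.1, -1.0, 0.0]
gripper_width: 1.002
grip_force: 0.0
```

The scanner seated with a 10 N touch and was released. I retreat upward, then check it from the top camera.

Request:
apply_moves(targets=[0,0,-0.008,0,0,0,1,0,0,-0.025,0,0,0,1,0,0,-0.05,0,0,0,1,0,0,-0.075,0,0,0,1,0,0,-0.1,0,0,0,1,0,0,-0.12,0,0,0,0.8,0,0,-0.13,0,0,0,0.5,0,0,-0.135,0,0,0,0])

```text
t: 17.1
ee_pos: [0.5141, 0.293, 0.2512]
eef_rot: [[-0.998, -0.06, 0.001], [-0.06, 0.998, 0.001], [-0.001, 0.001, -1.0]]
wrist_force: [0.6, 0.6, -0.4]
gripper_width: 0.519
grip_force: 0.0
```

```bash
python3 - <<'E'
from h import *
optics.get_image('wrist'); c=cam('wrist'); find('wrist','scanner',c); find('wrist','cup',c)
th=.032
Rz=Rot.from_euler('z',th).as_matrix(); o=np.array([.5911,-.0275,0])
piv=o+Rz@[.02,.055,0]
def pose(a,off,z): # TCP off behind tab centre at arm angle a
    q=Rot.from_euler('z',th+a).as_matrix()
    return piv+q@[-off,-.11,0]+[0,0,z]
p=pose(0,.05,.25); print(p); go(p,down(th))
print(status.observe()['joint_positions'])
E
```

```text
wrist scanner 0.65 [0.506 0.294 0.168]
wrist cup 0.76 [0.423 0.184 0.035]
wrist cup 0.69 [0.612 0.027 0.064]
wrist cup 0.65 [0.503 0.29  0.058]
wrist cup 0.64 [0.395 0.339 0.021]
[ 0.56287506 -0.08343168  0.25      ]
t 17.25 shift [-2.650e-02 -3.785e-01 -3.000e-04] turn [-0.02 -0.03  1.62]
[-45.95412736  15.79345601  12.25388034 102.43417545  -3.74567885
  62.20490472  61.05152618]
```

Request:
apply_moves(targets=[-0.001,-0.02,0,0,0,0.2,0,-0.005,-0.06,0,0,0,0.4,0,-0.008,-0.105,0,0,0,0.6,0,-0.011,-0.15,0,0,0,0.8,0,-0.014,-0.195,0,0,0,1,0,-0.017,-0.24,0,0,0,1.2,0,-0.02,-0.285,0,0,0,1.4,0,-0.023,-0.33,0,0,0,1.6,0])

```text
t: 18.05
ee_pos: [0.5559, -0.0377, 0.2494]
eef_rot: [[-1.0, -0.032, -0.001], [-0.032, 1.0, -0.0], [0.001, -0.0, -1.0]]
wrist_force: [0.8, 0.8, -0.2]
gripper_width: -0.002
grip_force: 0.0
```

Request:
apply_moves(targets=[-0.003,-0.035,0,0,0,0,0,-0.0035,-0.0485,0,0,0,0,0,-0.0035,-0.0485,0,0,0,0,0,-0.0035,-0.0485,0,0,0,0,0,-0.0035,-0.0485,0,0,0,0,0,-0.0035,-0.0485,0,0,0,0,0,-0.0035,-0.0485,0,0,0,0,0,-0.0035,-0.0485,0,0,0,0,0])

```text
t: 18.85
ee_pos: [0.5617, -0.083, 0.2502]
eef_rot: [[-0.999, -0.033, 0.0], [-0.033, 0.999, 0.0], [-0.0, 0.0, -1.0]]
wrist_force: [-0.3, -0.5, -0.6]
gripper_width: 0.001
grip_force: 0.0
```

```bash
cat > ten.py <<'E'
from h import *
th=.032
Rz=Rot.from_euler('z',th).as_matrix(); o=np.array([.5911,-.0275,0])
piv=o+Rz@[.02,.055,0]
def pose(a,off,z):
    q=Rot.from_euler('z',th+a).as_matrix()
    return piv+q@[-off,-.11,0]+[0,0,z]
E
python3 - <<'E'
from ten import *
p=pose(0,.05,.09); go(p,down(th))
print(status.observe()['joint_positions'])
I=optics.get_image('wrist'); c=cam('wrist'); find('wrist','tab',c); find('wrist','label',c)
J=np.clip(I.astype(float)*1.8,0,255).astype(np.uint8)
q=[piv+Rz@[a,-.11+b,.12] for a,b in ((-.004,-.018),(.004,-.018),(.004,.018),(-.004,.018))]
u=proj('wrist',q,c); print(u.round()); cv2.polylines(J,[u.round().astype(int)],True,(0,0,255),1)
u=proj('wrist',[piv+[0,0,.068]],c)[0]; cv2.circle(J,tuple(u.astype(int).tolist()),3,(0,255,0),-1)
cv2.imwrite('pics/w3.png',J)
E
```

```text
t 18.85 shift [-0.0011 -0.0005  0.1602] turn [0.01 0.   0.06]
[-18.43870337  14.00055067  24.31604314 105.90032226  -6.51901776
  61.45483392 100.25151757]
wrist tab 0.75 [ 0.609 -0.018  0.066]
wrist label 0.86 [0.536 0.03  0.059]
[[260. 246.]
 [260. 253.]
 [296. 253.]
 [296. 246.]]
```

View pics/w3.png

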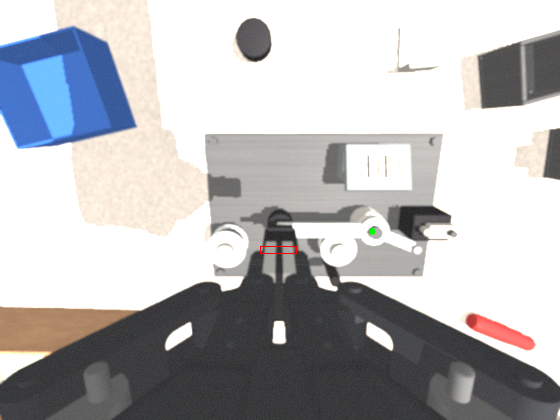

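The projected tab top (260–296, 246–253) lies just under the fingertips, and the projected pivot falls on the ring at (373,232). The way down in front of the tab is clear.

Request:
apply_moves(targets=[-0.001,0,0.01,0,0,0,0,-0.001,0,0.035,0,0,0,0,-0.001,0,0.065,0,0,0,0,-0.001,0,0.095,0,0,0,0,-0.001,0,0.125,0,0,0,0,-0.001,0,0.148,0,0,0,0,-0.001,0,0.16,0,0,0,0,-0.001,0,0.16,0,0,0,0])

```text
t: 19.8
ee_pos: [0.5617, -0.0836, 0.0885]
eef_rot: [[-0.999, -0.032, -0.003], [-0.032, 0.999, -0.0], [0.003, -0.0, -1.0]]
wrist_force: [-0.2, 0.6, 0.4]
gripper_width: -0.002
grip_force: 0.0
```

Request:
apply_moves(targets=[-0.006,0,0,0,0,0,0,-0.012,0,0,0,0,0,0,-0.018,0,0,0,0,0,0,-0.023,0,0,0,0,0,0,-0.027,0,0,0,0,0,0,-0.03,0,0,0,0,0,0,-0.033,0,0,0,0,0,0,-0.035,0,0,0,0,0,0])

```text
t: 20.6
ee_pos: [0.5979, -0.0824, 0.0901]
eef_rot: [[-0.999, -0.032, -0.0], [-0.032, 0.999, -0.0], [0.0, -0.0, -1.0]]
wrist_force: [0.7, -0.0, 0.6]
gripper_width: 0.001
grip_force: 0.0
```

```bash
python3 - <<'E'
from ten import *
s=status.observe();R0=np.array(s['eef_rot'])
for a in np.arange(0,.66,.04):
    d=R0.T@(pose(a,.014,.09)-s['ee_pos']); print(round(a,2),d.round(4),round(-a*57.3,1))
E
```

```text
0.0 [-0.001   0.0001  0.0001] -0.0
0.04 [-0.0054 -0.0004  0.0001] -2.3
0.08 [-0.0098 -0.0007  0.0001] -4.6
0.12 [-0.0142 -0.0008  0.0001] -6.9
0.16 [-0.0187 -0.0008  0.0001] -9.2
0.2 [-0.0231 -0.0005  0.0001] -11.5
0.24 [-0.0275 -0.0001  0.0001] -13.8
0.28 [-0.0319  0.0005  0.0001] -16.0
0.32 [-0.0363  0.0012  0.0001] -18.3
0.36 [-0.0406  0.0022  0.0001] -20.6
0.4 [-0.0449  0.0033  0.0001] -22.9
0.44 [-0.0492  0.0046  0.0001] -25.2
0.48 [-0.0533  0.006   0.0001] -27.5
0.52 [-0.0575  0.0076  0.0001] -29.8
0.56 [-0.0615  0.0094  0.0001] -32.1
0.6 [-0.0655  0.0114  0.0001] -34.4
0.64 [-0.0694  0.0135  0.0001] -36.7
```

Request:
apply_moves(targets=[-0.003,0,0,0,0,-1,0,-0.0065,-0.0005,0,0,0,-3,0,-0.01,-0.0007,0,0,0,-4.6,0,-0.0142,-0.0008,0,0,0,-6.9,0,-0.0187,-0.0008,0,0,0,-9.2,0,-0.0231,-0.0005,0,0,0,-11.5,0,-0.0275,0,0,0,0,-13.8,0,-0.0275,0,0,0,0,-13.8,0])

```text
t: 21.4
ee_pos: [0.6247, -0.0821, 0.09]
eef_rot: [[-0.962, -0.271, -0.002], [-0.271, 0.962, -0.0], [0.002, 0.0, -1.0]]
wrist_force: [-6.7, -1.8, 6.2]
gripper_width: 0.001
grip_force: 3.4
```

```bash
python3 - <<'E'
from ten import *
s=status.observe();R0=np.array(s['eef_rot']);print(s['joint_positions'].__repr__(),s['moment'])
print('off at a=.24', (Rot.from_euler('z',th+.24).as_matrix().T@(s['ee_pos']-piv)))
for a in (.24,.28,.32,.36,.4,.44,.48,.52,.56,.6,.62,.64):
    d=R0.T@(pose(a,.014,.09)-s['ee_pos']); print(a,d.round(4),(Rot.from_matrix(R0.T@down(th+a)).as_rotvec()*57.3).round(1))
E
```

```text
array([-11.18235032,  29.97186017,  16.97760434, 105.24989963,
       -11.55909438,  46.5460127 , 117.40294979]) [-0.39709612  1.33037718 -0.07624405]
off at a=.24 [-0.01479104 -0.11028393  0.0900336 ]
0.24 [-0.0008  0.0003  0.    ] [ 0.  -0.1  0.2]
0.28 [-0.0052 -0.0002  0.    ] [ 0.  -0.1 -2.1]
0.32 [-0.0096 -0.0005  0.    ] [ 0.  -0.1 -4.4]
0.36 [-0.0141 -0.0006  0.    ] [ 0.  -0.1 -6.7]
0.4 [-0.0185 -0.0006  0.    ] [ 0.  -0.1 -9. ]
0.44 [-0.0229 -0.0004 -0.    ] [  0.   -0.1 -11.3]
0.48 [-0.0273  0.     -0.    ] [  0.   -0.1 -13.6]
0.52 [-0.0317  0.0006 -0.    ] [  0.   -0.1 -15.9]
0.56 [-0.0361  0.0014 -0.    ] [  0.   -0.1 -18.2]
0.6 [-0.0404  0.0023 -0.    ] [  0.   -0.1 -20.5]
0.62 [-0.0426  0.0028 -0.    ] [  0.   -0.1 -21.6]
0.64 [-0.0447  0.0034 -0.    ] [  0.   -0.1 -22.8]
```

Contact is as expected (7 N against the spring). I push on along the arc, through the click.

Request:
apply_moves(targets=[-0.005,0,0,0,0,-2.1,0,-0.01,-0.0005,0,0,0,-4.4,0,-0.0145,-0.0006,0,0,0,-6.7,0,-0.019,-0.0006,0,0,0,-9,0,-0.0235,-0.0004,0,0,0,-11.3,0,-0.028,0,0,0,0,-13.6,0,-0.0325,0.0006,0,0,0,-15.9,0,-0.037,0.0014,0,0,0,-18.2,0])

```text
t: 22.2
ee_pos: [0.6592, -0.0719, 0.09]
eef_rot: [[-0.83, -0.558, -0.003], [-0.558, 0.83, -0.001], [0.003, 0.0, -1.0]]
wrist_force: [-8.7, -6.2, 6.0]
gripper_width: -0.004
grip_force: 5.6
```

Request:
apply_moves(targets=[-0.003,0,0,0,0,-1,0,-0.0045,0,0,0,0,-2.3,0,-0.0065,0,0,0,0,-3.4,0,-0.0065,0,0,0,0,-3.4,0,-0.0065,0,0,0,0,-3.4,0,-0.0065,0,0,0,0,-3.4,0,-0.0065,0,0,0,0,-3.4,0,-0.0065,0,0,0,0,-3.4,0])

```text
t: 23.0
ee_pos: [0.6646, -0.069, 0.09]
eef_rot: [[-0.797, -0.604, -0.002], [-0.604, 0.797, -0.002], [0.003, -0.0, -1.0]]
wrist_force: [-7.1, -9.6, 3.5]
gripper_width: -0.001
grip_force: 5.6
```

```bash
python3 - <<'E'
from ten import *
s=status.observe()
for a in (.58,.62,.66): print('local at',a, (Rot.from_euler('z',th+a).as_matrix().T@(s['ee_pos']-piv)).round(4))
go(pose(.62,.014,.09),down(th+.62))
out=[]
for n in ('top','scene'):
    J=np.clip(optics.get_image(n).astype(float)*1.8,0,255).astype(np.uint8)
    for k in ('tensioner','tab'): find(n,k)
    for a,col in ((.52,(255,0,0)),(.62,(0,0,255))):
        q=[piv+[0,0,.07],piv+Rot.from_euler('z',th+a).as_matrix()@[0,-.11,0]+[0,0,.07]]
        u=proj(n,q).round().astype(int); cv2.line(J,tuple(u[0].tolist()),tuple(u[1].tolist()),col,1)
    ctr=u.mean(0).astype(int); x0=ctr[0]-50;y0=ctr[1]-70
    out.append(cv2.resize(J[y0:y0+150,x0:x0+100],(400,600),interpolation=cv2.INTER_CUBIC))
find('top','scanner');find('scene','scanner')
cv2.imwrite('pics/end.png',np.hstack(out))
E
```

```text
local at 0.58 [-0.0105 -0.1113  0.09  ]
local at 0.62 [-0.015  -0.1108  0.09  ]
local at 0.66 [-0.0194 -0.1101  0.09  ]
t 23.0 shift [-0.001   0.0008 -0.    ] turn [-0.02 -0.17 -0.18]
top tensioner 0.85 [0.601 0.036 0.068]
top tab 0.73 [0.6   0.036 0.069]
scene tensioner 0.65 [ 0.68  -0.056  0.064]
scene tab 0.63 [ 0.679 -0.057  0.072]
top scanner 0.65 [0.51  0.284 0.126]
```

View pics/end.png

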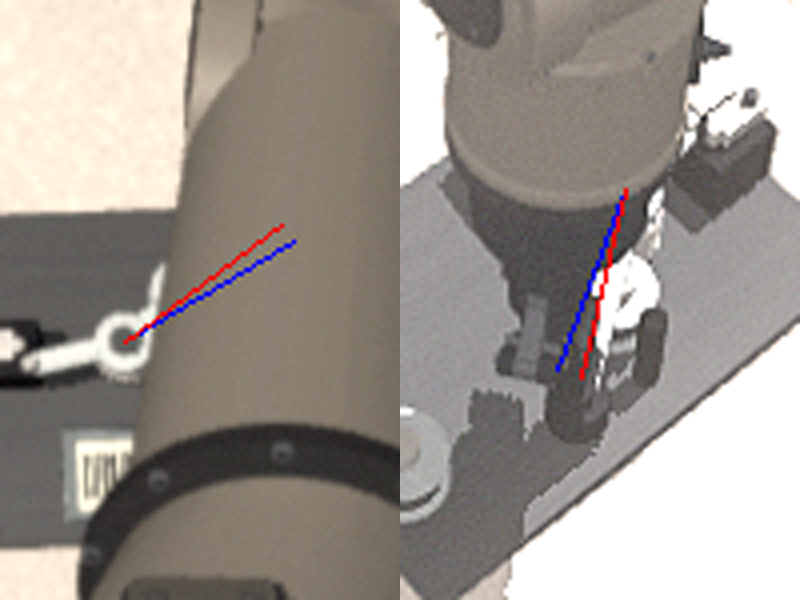

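The scene view shows the fingers behind the tab at about (575,400), with the arm lying along the red 0.62 rad line. In the top view the arm's tail has swung about 0.58 rad. The 12 N reading fits the spring past the click, so I nudge 2 mm further for margin.

Request:
apply_moves(targets=[-0.001,0,0,0,0,-0.5,0,-0.002,0,0,0,0,-1,0,-0.0025,0,0,0,0,-1,0,-0.0025,0,0,0,0,-1,0,-0.0025,0,0,0,0,-1,0,-0.0025,0,0,0,0,-1,0,-0.0025,0,0,0,0,-1,0,-0.0025,0,0,0,0,-1,0])

```text
t: 24.2
ee_pos: [0.6667, -0.0678, 0.09]
eef_rot: [[-0.786, -0.618, -0.002], [-0.618, 0.786, -0.002], [0.003, -0.001, -1.0]]
wrist_force: [-5.0, -10.7, 3.1]
gripper_width: -0.001
grip_force: 5.8
```

Request:
apply_moves(targets=[0,0,0,0,0,0,0,0,0,0,0,0,0,0,0,0,0,0,0,0,0,0,0,0,0,0,0,0,0,0,0,0,0,0,0,0,0,0,0,0,0,0,0,0,0,0,0,0,0,0,0,0,0,0,0,0])

```text
t: 25.0
ee_pos: [0.6667, -0.0678, 0.09]
eef_rot: [[-0.786, -0.618, -0.002], [-0.618, 0.786, -0.002], [0.003, -0.001, -1.0]]
wrist_force: [-5.9, -10.7, 3.5]
gripper_width: -0.003
grip_force: 5.8
```

```bash
python3 - <<'E'
from ten import *
s=status.observe(); print(s['t'],s['wrist_force'],(Rot.from_euler('z',th+.63).as_matrix().T@(s['ee_pos']-piv)).round(4))
if np.hypot(*s['wrist_force'][:2])>7: print(ticket.close_job())
E
```

```text
25.0 [ -5.88429911 -10.66166174   3.51164672] [-0.0137 -0.1109  0.09  ]
the job is handed in; nothing more can be done
None
```

I held the scanner on the label for over 3 s, stood it back in its cup, and handed the job in at 25.0 s with the gripper still holding the tensioner at about 0.62 rad, past its click; the verdict was not shown.

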